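# Tip brass balls from a bench scoop into the empty cell

### The arm

A 7-joint arm with a two-finger parallel gripper is mounted at the origin on the work surface. World frame = base frame: x ahead of the robot, y to its left, z up, the work surface at z = 0. Lengths are in m, angles in rad, forces in N, time in s.
With the tool pointing down it reaches from about 0.425 to 1.025 m from the base axis. Payload 9.4 kg.
Tool frame: the origin (TCP) lies at the very end of the fingers, on their centre line; the grasp point (between the pads) lies 19 mm behind it; z points along the fingers, y is the line along which they close (so a half turn about z gives the same grasp; the last joint's range is limited). The gripper opens to 85 mm and grips with 20 to 120 N. Pads are 22 mm wide; open, the fingers measure 114 mm over their backs; the gripper's body (76 mm by 85 mm) begins 54 mm behind the grasp point. The pads swing forward as they close: fully open they stand 13 mm farther back than shut.
Start: joints at [1.062, 0.599, -0.003, 1.599, 0.002, 0.943, -0.08], TCP at [0.303, -0.658, 0.205] pointing down, gripper open.
Joint ranges: [-2.57, 2.57], [-0.35, 1.97], [-1.29, 1.29], [0.11, 2.56], [-1.05, 4.19], [0.11, 1.86], [-2.63, 2.63]. Speed limits (rad/s): [2.22, 2.22, 3.01, 3.01, 3.14, 3.14, 3.14].

### API

Orientations are given as [roll, pitch, yaw] about the fixed x, y, z axes, in that order (R = Rz(yaw) Ry(pitch) Rx(roll)).
In Python, from bench import bot, optics, spotter gives the robot as it stands.
- The arm moves only by the tool move_arm, never from a script. Its argument "rows" is text: rows parted by semicolons, each of 7 numbers parted by spaces: the opening, from -1 (shut) to 1 (fully open), then the shift along the world's x, y, z scaled (see below), then the turn, a rotation vector about the world's x, y, z scaled (see below). A call has 1 to 10 rows; each row shifts and turns the commanded pose from where the row before left it; what a row does not reach is not made up. The controller multiplies each number of a shift by 0.05 m and each number of a turn by 6 degrees. A row lasts 1/8 s, in which the tool goes at most 62.5 mm and 10.7 degrees, less where a joint would pass 70% of its speed; a pose out of reach is approached as far as the arm can. A call with a number of a shift or a turn outside -1 to 1 is refused whole. A call with a gripper value outside its range is refused whole. The fingers move at their own pace and stop on an object; the grip force is fixed at half the most. Time passes only in rows, so rows that do not move let the fingers close. It gives the time, the measured TCP pose, the force, the opening and the grip force at its end, in the units of the state.
- bot.observe(): the state, without advancing time (a new reading comes with each control period).
- optics.camera(name): name is "scene" or "side" or "wrist"; returns a dict with "frame" (420x560x3 uint8, red, green, blue), "range_z" (420x560 float32, m along the optical axis (not along the pixel's ray), 0 where there is no reading), "intrinsics" (3x3 intrinsics, pixels), "dist" ([k1, k2, p1, p2, k3] as OpenCV has them; the pictures are not rectified), "world_from_camera" (4x4, takes a point from camera to world coordinates); the wrist camera has in their place "mount" (4x4, takes a point from camera to tool coordinates, whose origin is the TCP and whose axes are the flange's). Camera axes: x right, y down, z forward; pixel columns grow to the right and rows downward; lengths in m; the calibration is good to about 2 mm. A picture is of the moment at which its call begins: read the wrist's pose just before it.
- bot.job_done(): hands the job in; it is judged then, once.
Trained networks look in the newest picture that a camera, given by its name, has taken for a name from the list of things; names that differ only in an ending like _2 or _b are one class to them, and where a whole thing is asked for, a point or a joint stands for the part that bears it (a point fixed in the world has none). Each returns a list of dicts, best first, with "p" (0 to 1); they miss things now and then, are a little off and sometimes report something else, mostly with a low value. They report only what shows in the picture. A call takes as long as a camera call. They do not tell look-alikes from the thing itself.
- spotter.regions_of(camera, query): "pixels" (420x560 bool, what is visible of it) and "box" ([left, top, right, bottom] in pixels, round what is visible of it).
The state is a dict: "time_s": time; "qpos": joint angles; "dq": joint speeds; "joint_torque": joint torques, N m; "position": TCP position; "tcp_rot": TCP orientation; "ft_force": force on the tool from outside, world axes, zero at the start; "ft_torque": the same for the moment, N m; "width": finger opening in m; "finger_force": force on a finger pad.
Only numpy, scipy, OpenCV 4.12 (cv2) and the standard library are available. Lean on these libraries where they do the work, as an engineer would, in place of code of your own. Each camera call takes 0.05 s, during which the arm holds its last target. There are 200 camera calls.

### The job

Pick up the little steel scoop by its wooden handle, carry the two brass balls in it to the sorting tray and, from just above, tip both into the one empty cell, the one with only a cork disc on its floor. Then stand the empty scoop upright on the bench again, about where it was, and let go.

Things in the scene. Friction and masses are not known exactly. Their poses are not given: they have to be found in the camera images.
- scoop: Loose steel hand scoop, 110-180 g, upright dark wood handle. Origin: centre of underside, z up; open mouth at -x (starts roughly facing the robot), handle at +x: block x 22..54, y -7..7, top z 62 mm; grip across y, 40-50 mm up. Trough x -50..18, 40 mm wide inside; side walls 26, back wall 30 mm high. Floor climbs 4 deg from z 4 at the back to the lip at x -50, z 9; held level it keeps the balls
- liner: Cork disc, 54 mm across, 3 thick, fixed mid-floor in the one empty cell (which one varies). Origin: centre of underside, 4 mm above the bench; x, y along the tray's sides. Fixed white tray 150 x 222 mm: 2 x 3 square cells 69 mm wide inside, walls and dividers 4 thick, all 36 mm above the bench. Other cells hold rings, rods, plates, cones or blocks, all lower
- ball_a: Loose brass ball, 16 mm across, 18 g, at the back of the scoop's trough. Origin at its centre. It rolls out once the mouth is tipped down about 15-22 deg; 30-35 deg empties the scoop. Tipped slowly it lands 10-40 mm beyond the lip
- ball_b: The second brass ball, the same, beside the first in the scoop.
Things that resemble listed ones, but are neither listed nor needed, are in the scene too. Of the things shaped like the scoop, the steel one is meant.

How it is judged:
By the outcome, as a careful person would: the job done as asked, in the order asked, and still so for the second after the job is handed in, with the robot touching nothing.
It also fails if it takes over 58 s, if anything falls off the work surface, if the arm or the gripper's body presses on something with over 40 N, if the wrist force passes 120 N, or if a joint passes its speed limit or range.

## Working session

There is one attempt and no reset: what is moved stays moved. The work goes in short steps, Python scripts to look and compute and a tool call to move; the robot and the scene stay as the last step left them, time stands still between calls to the robot, and variables do not carry over. Pictures are saved under pics/ and viewed, at most 10 in all, crops included, and the job is handed in when it is done.

Besides the shell and the picture viewer there is one more tool, called after "Emit:" as a command line: name --argument value ..., lists and objects as JSON in quotes. move_arm: Moves the arm, as the interface text tells. Shifts and turns lie within -1 to 1; 1 stands for 0.05 m of shift or 6 degrees of turn. Its arguments: {"type":"object","properties":{"rows":{"type":"string"}},"required":["rows"]}

```bash
mkdir -p pics
cat > h.py <<'E'
import numpy as np,cv2
from bench import bot,optics,spotter
from scipy.spatial.transform import Rotation as R
def wfc(c,s=None):
    if 'world_from_camera' in c: return np.array(c['world_from_camera'])
    T=np.eye(4);T[:3,:3]=R.from_euler('xyz',s['tcp_rot']).as_matrix() if len(s['tcp_rot'])==3 else R.from_quat(s['tcp_rot']).as_matrix();T[:3,3]=s['position'];return T@np.array(c['mount'])
def cloud(c,m,s=None):
    v,u=np.nonzero(m&(c['range_z']>0));z=c['range_z'][v,u]
    n=cv2.undistortPoints(np.stack([u,v],1).astype(np.float64)[:,None],np.array(c['intrinsics']),np.array(c['dist']))[:,0]
    P=np.c_[n*z[:,None],z];T=wfc(c,s);return P@T[:3,:3].T+T[:3,3],np.stack([u,v],1)
E
python3 - <<'E'
from h import *
print(bot.observe())
ims=[]
for n in('scene','side'):
    c=optics.camera(n);ims.append(c['frame'][:,:,::-1])
    np.savez('c_'+n,**{k:np.array(v) for k,v in c.items()})
    print(n,np.array(c['world_from_camera']).round(3).tolist())
    for q in('scoop','liner','ball_a'):
        for r in spotter.regions_of(n,q)[:5]:
            P,_=cloud(c,r['pixels']);print(q,round(r['p'],2),r['box'],P.mean(0).round(3) if len(P) else None, P.min(0).round(3),P.max(0).round(3))
cv2.imwrite('pics/a.png',ims[0]);cv2.imwrite('pics/b.png',ims[1])
E
```

```text
{'time_s': 0.0, 'qpos': array([ 1.06232162,  0.60011193, -0.00253475,  1.60012833,  0.00180924,
        0.94291457, -0.07979402]), 'dq': array([-2.99479341e-04,  1.09558941e-03,  4.39699072e-04,  2.19471426e-03,
       -6.60480600e-04, -7.74242546e-05,  3.44710943e-04]), 'joint_torque': array([ 5.84529698e-04, -7.76437211e+01,  1.56499475e+00, -2.57996321e+01,
        1.22950575e-02,  9.22289706e-03, -1.61591470e-05]), 'position': array([ 0.30315851, -0.65800661,  0.2042272 ]), 'tcp_rot': array([-3.14004015e+00,  1.55293859e-04,  4.31837733e-01]), 'ft_force': array([-0.197821  , -0.5423458 , -0.74250455]), 'ft_torque': array([ 0.03615724, -0.03265349,  0.00745881]), 'finger_force': 0.0, 'width': 0.08527881333732239}
scene [[-0.321, 0.8, -0.508, 1.032], [0.947, 0.28, -0.158, 0.015], [0.016, -0.531, -0.847, 0.836], [0.0, 0.0, 0.0, 1.0]]
scoop 0.75 [215.6, 178.0, 248.0, 229.2] [ 0.586 -0.239  0.019] [ 0.524 -0.274 -0.004] [ 0.637 -0.217  0.064]
scoop 0.75 [260.7, 134.9, 301.7, 178.4] [ 0.447 -0.183  0.02 ] [ 0.37  -0.218 -0.004] [ 0.495 -0.144  0.063]
scoop 0.71 [87.3, 188.9, 141.6, 243
[... 361 characters left out ...]
4, -0.771, -0.636, 0.612], [0.0, 0.0, 0.0, 1.0]]
scoop 0.85 [205.6, 122.6, 241.2, 144.5] [ 0.679 -0.426  0.023] [ 0.641 -0.517 -0.001] [ 0.735 -0.396  0.064]
scoop 0.8 [255.5, 135.7, 282.1, 164.3] [ 0.556 -0.344  0.024] [ 0.528 -0.421  0.001] [ 0.594 -0.308  0.064]
scoop 0.75 [293.3, 164.8, 340.1, 201.5] [ 0.445 -0.186  0.021] [ 0.382 -0.296 -0.002] [ 0.492 -0.141  0.066]
scoop 0.7 [304.1, 134.6, 340.6, 161.9] [ 0.419 -0.339  0.023] [ 0.359 -0.444 -0.001] [ 0.463 -0.312  0.065]
scoop 0.63 [234.5, 156.9, 279.7, 186.3] [ 0.586 -0.239  0.022] [ 0.532 -0.324 -0.002] [ 0.643 -0.212  0.064]
liner 0.69 [279.8, 230.1, 303.4, 242.1] [ 0.508 -0.025  0.007] [ 0.482 -0.048  0.003] [ 0.532 -0.005  0.01 ]
```

View pics/a.png

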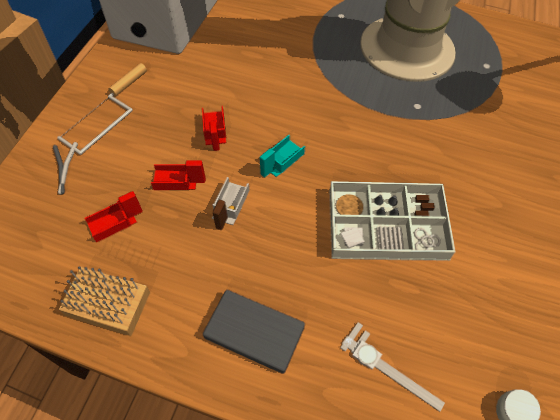

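View pics/b.png

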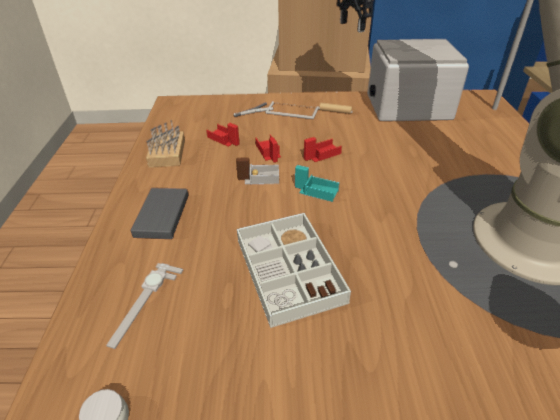

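In the scene view, the scoop-shaped things are red at (214,127), (178,176) and (114,216), teal at (282,157), and grey steel with a dark wood handle at (232,202). The last one, also at (260,172) in side, fits the description. The cork cell is at (347,205) in scene and (293,237) in side.

Run:
```python
from h import *
from scipy.spatial import cKDTree
for n in('scene','side'):
    c=dict(np.load(f'c_{n}.npz'));P,uv=cloud(c,np.ones((420,560),bool))
    near=np.hypot(P[:,0]-.586,P[:,1]+.239)<.075
    H=P[near&(P[:,2]>.052)];print(n,'handle top',len(H),H.mean(0).round(4),H.min(0).round(3),H.max(0).round(3))
    S=P[near&(P[:,2]>.018)]
    if len(H)>3: print('handle rect',cv2.minAreaRect((H[:,:2]*1000).astype(np.float32)))
    print('all rect',cv2.minAreaRect((S[:,:2]*1000).astype(np.float32)))
    W=P[near&(P[:,2]>.018)&(P[:,2]<.035)];print('walls',W.mean(0).round(4))
    T=P[(P[:,2]>.03)&(P[:,2]<.042)&(abs(P[:,0]-.56)<.17)&(abs(P[:,1]-.08)<.16)]
    T=T[[len(k)>4 for k in cKDTree(T).query_ball_point(T,.012)]]
    print('tray',len(T),T[:,2].mean(),cv2.minAreaRect((T[:,:2]*1000).astype(np.float32)))
    f=c['frame'][:,:,::-1]
    x,y=(195,170) if n=='scene' else (225,145)
    im=cv2.resize(f[y:y+65,x:x+65],None,fx=6,fy=6,interpolation=cv2.INTER_CUBIC)
    a=im if n=='scene' else np.hstack([a,im])
cv2.imwrite('pics/c.png',a)
```

```text
scene handle top 135 [ 0.6217 -0.2408  0.0593] [ 0.605 -0.249  0.053] [ 0.636 -0.234  0.064]
handle rect ((620.8251342773438, -241.33749389648438), (14.146718978881836, 31.542665481567383), 88.6415023803711)
all rect ((584.3988037109375, -241.75482177734375), (105.77704620361328, 47.62461853027344), 0.08828353136777878)
walls [ 0.5885 -0.2383  0.0244]
tray 1234 0.03328647223895695 ((517.8175659179688, 61.970855712890625), (153.02053833007812, 222.46461486816406), 17.829967498779297)
side handle top 83 [ 0.6192 -0.24    0.0593] [ 0.605 -0.252  0.052] [ 0.635 -0.234  0.064]
handle rect ((619.4085693359375, -242.705078125), (16.95233154296875, 29.946596145629883), 85.8827133178711)
all rect ((583.4122314453125, -241.49850463867188), (103.35663604736328, 50.566837310791016), 0.4043421447277069)
walls [ 0.5846 -0.24    0.0242]
tray 1465 0.0335892543281792 ((517.0690307617188, 60.89399719238281), (150.9641571044922, 225.31040954589844), 17.92717742919922)
```

View pics/c.png

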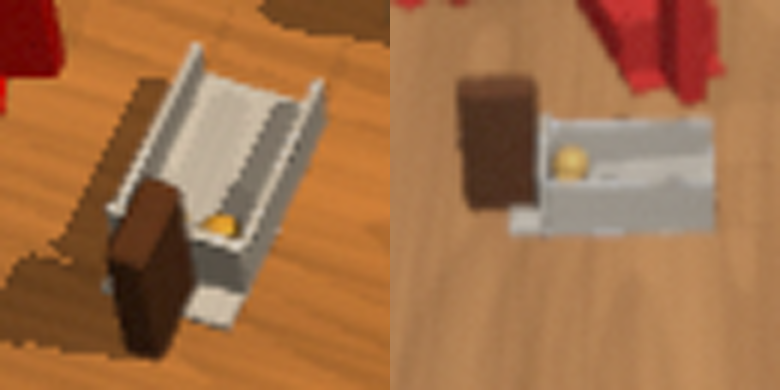

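The crop confirms it: grey steel scoop, dark wooden handle, a brass ball at the back wall. Both fixed views put the handle centre at about (0.620, -0.2415), top z 0.062, yaw about 0. The tray is turned 17.9° and the cork cell centre is near (0.505, -0.02). Next I move above the handle.

Emit:
move_arm --rows "1 0.63 0.83 0 0 0 -0.41;1 0.63 0.83 0 0 0 -0.41;1 0.63 0.83 0 0 0 -0.41;1 0.63 0.83 0 0 0 -0.41;1 0.63 0.83 0 0 0 -0.41;1 0.63 0.83 0 0 0 -0.41;1 0.63 0.83 0 0 0 -0.41;1 0.63 0.83 0 0 0 -0.41;1 0.63 0.83 0 0 0 -0.41;1 0.63 0.83 0 0 0 -0.41"

```text
time_s: 1.65
position: [0.6194, -0.242, 0.2053]
tcp_rot: [3.141, -0.0, 0.001]
ft_force: [1.1, -0.7, 0.3]
width: 0.0856
finger_force: 0.0
```

```bash
cat > w.py <<'E'
from h import *
import sys
s=bot.observe();c=optics.camera('wrist');P,uv=cloud(c,np.ones((420,560),bool),s)
print(s['time_s'],s['position'].round(4),np.degrees(s['tcp_rot']).round(2),s['qpos'].round(3))
near=np.hypot(P[:,0]-.586,P[:,1]+.239)<.075
H=P[near&(P[:,2]>.055)&(P[:,2]<.075)];print(len(H),H.mean(0).round(4),cv2.minAreaRect((H[:,:2]*1000).astype(np.float32)))
S=P[near&(P[:,2]>.018)&(P[:,2]<.04)];print(S.mean(0),cv2.minAreaRect((S[:,:2]*1000).astype(np.float32)))
B=P[np.hypot(P[:,0]-.586,P[:,1]+.239)<.2];print('bench',np.median(B[:,2]))
for q in('scoop','ball_a'):
    for r in spotter.regions_of('wrist',q)[:3]:
        Q,_=cloud(c,r['pixels'],s);print(q,round(r['p'],2),r['box'],Q.mean(0).round(3),Q.max(0).round(3))
cv2.imwrite(f'pics/{sys.argv[1]}.png',c['frame'][:,:,::-1])
E
python3 w.py w1
```

```text
1.65 [ 0.6194 -0.242   0.2053] [ 1.7999e+02 -2.0000e-02  6.0000e-02] [ 0.218  0.527  0.105  1.751 -0.069  0.867 -1.216]
522 [ 0.6217 -0.2433  0.0616] ((620.5707397460938, -243.61419677734375), (13.699901580810547, 32.6405029296875), 89.79676818847656)
[ 0.58609349 -0.24318504  0.02506475] ((584.9066772460938, -243.36563110351562), (103.80376434326172, 46.0319938659668), 0.246088445186615)
bench 0.0010188596588055765
scoop 0.8 [257.2, 159.8, 305.4, 258.3] [ 0.582 -0.243  0.019] [ 0.637 -0.218  0.064]
scoop 0.74 [428.4, 55.4, 530.9, 164.5] [ 0.687 -0.436  0.02 ] [ 0.742 -0.399  0.064]
scoop 0.69 [335.1, 298.9, 395.0, 384.4] [ 0.424 -0.342  0.022] [ 0.466 -0.31   0.064]
ball_a 0.6 [72.7, 251.7, 108.6, 291.2] [ 0.505 -0.017  0.007] [0.532 0.009 0.009]
ball_a 0.52 [264.8, 197.1, 276.3, 209.1] [ 0.592 -0.233  0.019] [ 0.606 -0.226  0.06 ]
```

View pics/w1.png

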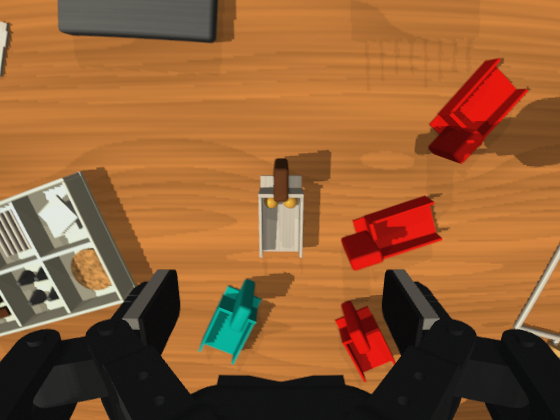

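The wrist view shows the steel scoop at (280,205) with both balls at (270,203) and (290,203), and the handle at (280,178), centre (0.6206, -0.243), top z 0.062. All three views agree. Now I descend.

Emit:
move_arm --rows "1 0.02 -0.02 -0.8 0 0 0;1 0 0 -0.8 0 0 0;1 0 0 -0.8 0 0 0;1 0 0 -0.6 0 0 0;1 0 0 -0.4 0 0 0;1 0 0 -0.18 0 0 0;1 0 0 0 0 0 0;1 0 0 0 0 0 0"

```text
time_s: 2.8
position: [0.6201, -0.2448, 0.0272]
tcp_rot: [3.141, -0.002, 0.002]
ft_force: [0.3, 0.3, -0.5]
width: 0.0857
finger_force: 0.0
```

Emit:
move_arm --rows "-1 0 0 0 0 0 0;-1 0 0 0 0 0 0;-1 0 0 0 0 0 0;-1 0 0 0 0 0 0;-1 0 0 0 0 0 0;-1 0 0 0 0 0 0;-1 0 0 0 0 0 0;-1 0 0 0 0 0 0"

```text
time_s: 3.8
position: [0.6195, -0.2444, 0.0262]
tcp_rot: [-3.142, -0.0, 0.002]
ft_force: [-0.5, 0.6, 4.0]
width: 0.0122
finger_force: 60.6
```

Emit:
move_arm --rows "-1 0 0 0.05 0 0 0;-1 0 0 0.1 0 0 0;-1 0 0 0.2 0 0 0;-1 0 0 0.3 0 0 0;-1 0 0 0.3 0 0 0;-1 0 0 0.3 0 0 0;-1 0 0 0.2 0 0 0;-1 0 0 0.1 0 0 0;-1 0 0 0.05 0 0 0;-1 0 0 0 0 0 0"

```text
time_s: 5.05
position: [0.6193, -0.2444, 0.1059]
tcp_rot: [-3.141, 0.0, 0.003]
ft_force: [0.6, 0.2, -0.5]
width: 0.0119
finger_force: 59.9
```

```bash
cat > v.py <<'E'
from h import *
import sys
s=bot.observe();print(s['time_s'],s['position'].round(4),np.degrees(s['tcp_rot']).round(2),s['qpos'].round(3),s['ft_force'].round(1))
p=s['position'];ims=[]
for n in('scene','side','wrist'):
    c=optics.camera(n);T=np.linalg.inv(wfc(c,s));q=T[:3,:3]@(p+[-.05,0,0])+T[:3,3]
    uv=cv2.projectPoints(q[None],np.zeros(3),np.zeros(3),np.array(c['intrinsics']),np.array(c['dist']))[0].ravel()
    h=45 if n!='wrist' else 70
    x,y=[int(np.clip(a-h,0,b-2*h)) for a,b in zip(uv,(560,420))]
    ims.append(cv2.resize(c['frame'][y:y+2*h,x:x+2*h,::-1],(266,266),interpolation=cv2.INTER_CUBIC))
    for r in spotter.regions_of(n,'ball_a')[:4]:
        Q,_=cloud(c,r['pixels'],s);print(n,'ball',round(r['p'],2),np.round(r['box']),Q.mean(0).round(3) if len(Q) else '')
    P,_=cloud(c,np.ones((420,560),bool),s);L=(P-p)@R.from_euler('xyz',s['tcp_rot']).as_matrix()
    # scoop frame at nominal grasp: x along tool x, z up; tcp 38 mm ahead of the origin
    m=(L[:,0]>-.1)&(L[:,0]<-.022)&(abs(L[:,1])<.028)&(L[:,2]>-.012)&(L[:,2]<.04)
    if m.sum()>20:
        Q=L[m];top=Q[Q[:,2]<.008]
        print(n,m.sum(),'x',Q[:,0].min().round(4),'y',Q[:,1].min().round(4),Q[:,1].max().round(4),'walltop z/x slope deg',np.degrees(np.arctan(np.polyfit(top[:,0],top[:,2],1)[0])).round(1) if len(top)>9 else '', 'tool z range',np.percentile(Q[:,2],[2,98]).round(4))
cv2.imwrite(f'pics/{sys.argv[1]}.png',np.hstack(ims))
E
python3 v.py l1
```

```text
5.05 [ 0.6193 -0.2444  0.1059] [-1.7999e+02  2.0000e-02  1.4000e-01] [ 0.235  0.641  0.087  1.828 -0.083  0.677 -1.199] [ 0.6  0.2 -0.5]
scene 240 x -0.0875 y -0.0257 0.017 walltop z/x slope deg 2.7 tool z range [-0.0002  0.0255]
side 538 x -0.0884 y -0.028 0.0245 walltop z/x slope deg 1.1 tool z range [-0.0004  0.025 ]
wrist 1762 x -0.0875 y -0.0146 0.016 walltop z/x slope deg  tool z range [0.0165 0.0201]
```

View pics/l1.png

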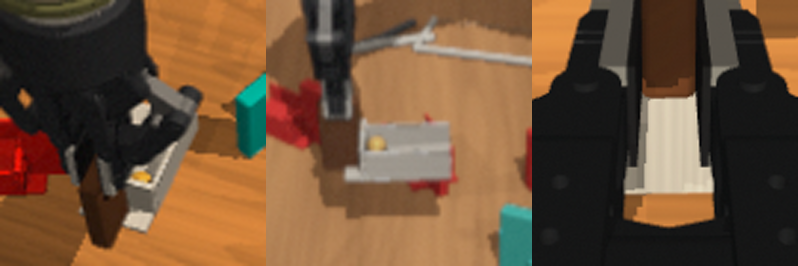

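The scoop is lifted level with the balls still at the back: ball at (375,143) in the middle pane and (143,178) in the left. Wrist joint 6 has little room to tip fingers-outward, so I'll bring the mouth round sideways (yaw about 108°, along the tray's long side). On the way I record states so I can check the kinematics.

Emit:
move_arm --rows "-1 -0.05 0.1 0 0 0 0.28;-1 -0.1 0.25 0 0 0 0.66;-1 -0.157 0.35 0 0 0 0.947;-1 -0.157 0.35 0 0 0 0.947;-1 -0.157 0.35 0 0 0 0.947;-1 -0.157 0.35 0 0 0 0.947;-1 -0.157 0.35 0 0 0 0.947"

```text
time_s: 6.22
position: [0.5719, -0.1379, 0.1062]
tcp_rot: [-3.141, -0.0, 0.604]
ft_force: [0.5, 0.5, -1.3]
width: 0.0123
finger_force: 59.9
```

```bash
cat > st.py <<'E'
from bench import bot
s=bot.observe();print(repr((s['qpos'].round(5).tolist(),s['position'].round(5).tolist(),s['tcp_rot'].round(5).tolist())),file=open('states.txt','a'))
E
python3 st.py
```

```text
(no output)
```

Emit:
move_arm --rows "-1 -0.157 0.35 0 0 0 0.947;-1 -0.157 0.35 0 0 0 0.947;-1 -0.157 0.35 0 0 0 0.947;-1 -0.157 0.35 0 0 0 0.947;-1 -0.157 0.35 0 0 0 0.947;-1 -0.157 0.35 0 0 0 0.947;-1 -0.157 0.35 0 0 0 0.947"

```text
time_s: 7.1
position: [0.517, -0.0157, 0.1063]
tcp_rot: [3.141, -0.0, 1.298]
ft_force: [0.4, -0.6, -1.8]
width: 0.0119
finger_force: 59.9
```

```bash
python3 st.py
```

Emit:
move_arm --rows "-1 -0.157 0.35 0 0 0 0.947;-1 -0.157 0.35 0 0 0 0.947;-1 -0.157 0.35 0 0 0 0.947;-1 -0.157 0.35 0 0 0 0.947;-1 -0.157 0.35 0 0 0 0.947;-1 -0.11 0.25 0 0 0 0.66;-1 -0.05 0.1 0 0 0 0.28;-1 0 0 0 0 0 0;-1 0 0 0 0 0 0"

```text
time_s: 8.22
position: [0.4707, 0.0874, 0.106]
tcp_rot: [-3.142, 0.0, 1.884]
ft_force: [0.3, -1.0, -1.5]
width: 0.0121
finger_force: 59.9
```

```bash
python3 st.py; cat states.txt; python3 v.py l2
```

```text
([0.19332, 0.56412, -0.07717, 2.00076, 0.07487, 0.57938, -0.90168], [0.57194, -0.13793, 0.10625], [-3.14137, -0.00015, 0.60374])
([0.10493, 0.50925, -0.25755, 2.15056, 0.25719, 0.50975, -0.61967], [0.51699, -0.0157, 0.10633], [3.14134, -0.00017, 1.29788])
([-0.00873, 0.49193, -0.40451, 2.2271, 0.40587, 0.49125, -0.41888], [0.47067, 0.08745, 0.10604], [-3.14153, 0.00036, 1.88369])
8.225 [0.4707 0.0874 0.106 ] [-1.8000e+02  2.0000e-02  1.0793e+02] [-0.009  0.492 -0.405  2.227  0.406  0.491 -0.419] [ 0.3 -1.  -1.5]
scene ball 0.55 [398. 176. 409. 180.] [0.473 0.059 0.095]
scene 1072 x -0.0883 y -0.0248 0.0245 walltop z/x slope deg 0.2 tool z range [-0.0001  0.0252]
side 309 x -0.0884 y -0.0114 0.0224 walltop z/x slope deg 0.9 tool z range [-0.0012  0.0242]
wrist 1756 x -0.0888 y -0.0152 0.0154 walltop z/x slope deg  tool z range [0.0162 0.0199]
```

```bash
cat > fk.py <<'E'
import numpy as np, itertools
from scipy.spatial.transform import Rotation as R
from scipy.optimize import least_squares
S=[eval(l) for l in open('states.txt')]
S+=[([1.06232162,.60011193,-.00253475,1.60012833,.00180924,.94291457,-.07979402],[.30315851,-.65800661,.2042272],[-3.14004,.00016,.43184]),
([.218,.527,.105,1.751,-.069,.867,-1.216],[.6194,-.242,.2053],[3.1414,-.0003,.001]),
([.235,.641,.087,1.828,-.083,.677,-1.199],[.6193,-.2444,.1059],[-3.1414,.0003,.0024])]
ax='zyzyzyz'
def chain(q,sg,c):
    r=R.from_euler('z',c);out=[r]
    for a,s,x in zip(ax,sg,q): r=r*R.from_euler(a,s*x);out.append(r)
    return out
best=[]
for sg in itertools.product([1,-1],repeat=7):
    if sg[1]<0: continue
    # constant tool rotation from the first state, base yaw pi or 0
    for c in(0,np.pi):
        Ts=[chain(q,sg,c)[-1].inv()*R.from_euler('xyz',e) for q,p,e in S]
        err=max((Ts[0].inv()*t).magnitude() for t in Ts);best.append((err,sg,c))
best.sort(key=lambda b:b[0])
def design(q,sg,c):
    ch=chain(q,sg,c);return np.hstack([x.as_matrix() for x in ch[:]])
def setup(b):
    _,sg,c=b;A=np.vstack([design(q,sg,c) for q,p,e in S]);y=np.hstack([p for q,p,e in S])
    lam=1e-3;n=A.shape[1]
    w=np.linalg.solve(A.T@A+lam**2*np.eye(n),A.T@y);return w,(A@w-y)
def tool(b): return R.concatenate([chain(q,b[1],b[2])[-1].inv()*R.from_euler('xyz',e) for q,p,e in S]).mean()
def fk(q,b,w,T): return design(q,b[1],b[2])@w, chain(q,b[1],b[2])[-1]*T
if __name__=='__main__':
    for b in best[:6]:
        w,r=setup(b);print(b,tool(b).as_euler('xyz').round(3),abs(r).max().round(5));print(w.reshape(-1,3).round(3).tolist())
E
python3 fk.py
```

```text
(0.0006071618952730415, (-1, 1, -1, 1, -1, 1, -1), 0) [-0.     0.     1.571] 7e-05
[[-0.002, 0.0, -0.012], [0.007, -0.019, -0.012], [-0.015, -0.019, 0.318], [0.023, -0.014, 0.318], [-0.016, -0.014, 0.218], [0.011, 0.006, 0.218], [0.006, 0.006, 0.02], [-0.002, -0.001, 0.02]]
(0.0027299507237869107, (-1, 1, -1, 1, -1, 1, -1), 3.141592653589793) [ 1.000e-03 -0.000e+00 -1.571e+00] 0.00135
[[-0.022, -0.035, 0.231], [-0.826, 0.04, 0.231], [0.734, 0.04, -0.144], [-0.113, 0.047, -0.144], [-0.113, 0.047, -0.016], [-0.352, -0.051, -0.016], [0.498, -0.051, 0.033], [0.016, 0.02, 0.033]]
(0.667558673647216, (-1, 1, -1, 1, 1, 1, -1), 3.141592653589793) [ 0.02   0.089 -1.745] 0.00064
[[-0.056, -0.179, 0.238], [-0.392, 0.214, 0.238], [0.022, 0.214, -0.121], [0.58, -0.229, -0.121], [0.85, -0.229, -0.008], [-1.296, 0.056, -0.008], [0.949, 0.056, 0.051], [0.128, 0.103, 0.051]]
(0.6680362381137229, (-1, 1, -1, 1, 1, 1, -1), 0) [-0.02  -0.089  1.397] 6e-05
[[-0.0, -0.003, -0.034], [0.026, -0.012, -0.034], [-0.045, -0.012, 0.322], [0.047, -0.015, 0.322], [0.044, -0.015, 0.22], [-0.045, -0.001, 0.22], [0.026, -0.001, -0.001], [0.002, 0.001, -0.001]]
(0.6798569483668238, (-1, 1, 1, 1, -1, 1, -1), 0) [-0.044  0.099  1.41 ] 0.00179
[[-0.157, -0.261, 0.058], [0.13, 0.051, 0.058], [0.859, 0.051, 0.205], [-0.674, 0.125, 0.205], [-0.132, 0.125, 0.153], [0.011, -0.157, 0.153], [0.142, -0.157, 0.032], [0.134, 0.161, 0.032]]
(0.6801940649899731, (-1, 1, 1, 1, -1, 1, -1), 3.141592653589793) [ 0.045 -0.099 -1.732] 0.00142
[[0.256, 0.072, 0.345], [-0.815, -0.023, 0.345], [-0.419, -0.023, -0.05], [0.89, 0.018, -0.05], [1.184, 0.018, 0.035], [-1.555, 0.004, 0.035], [0.516, 0.004, 0.199], [0.043, -0.207, 0.199]]
```

```bash
cat > ik.py <<'E'
from fk import *
b=best[0];w0,_=setup(b);T=tool(b)
lo=np.array([-2.57,-.35,-1.29,.11,-1.05,.11,-2.63])+.03;hi=np.array([2.57,1.97,1.29,2.56,4.19,1.86,2.63])-.03
q0=np.array(S[2][0]);cell=np.array([.505,-.019]);land=.025;zl=.058
def target(yaw,th):
    m=-np.array([np.cos(yaw),np.sin(yaw)]);lip=cell-m*land
    h=.088*np.cos(th)-.017*np.sin(th);v=.088*np.sin(th)+.017*np.cos(th)
    p=np.r_[lip-m*h,zl+v]
    tilt=R.from_rotvec(-th*np.array([-np.sin(yaw),np.cos(yaw),0]))
    return p,tilt*R.from_euler('xyz',[np.pi,0,yaw])
def solve(p,r,q,w):
    f=lambda x:np.r_[(fk(x,b,w,T)[0]-p)*10,(fk(x,b,w,T)[1]*r.inv()).as_rotvec()*3,(x-q)*.01]
    s=least_squares(f,np.clip(q,lo,hi),bounds=(lo,hi));return s.x,np.linalg.norm(f(s.x)[:6])
if __name__=='__main__':
  for d in(.15,.25,.35):
    w=w0.copy();w[2]+=d;w[-1]+=d
    for yd in(80,95,108,120,135):
        yaw=np.radians(yd);q=q0;es=[];
        for t in range(0,40,2):
            q,e=solve(*target(yaw,np.radians(t)),q,w);es.append(round(e,3))
        print(d,yd,'err max',max(es),'@38',es[-1],q.round(2))
E
python3 ik.py
```

```text
0.15 80 err max 0.0 @38 0.0 [ 0.69  0.76 -1.03  2.17 -0.    0.3  -0.29]
0.15 95 err max 0.0 @38 0.0 [ 0.7   0.78 -1.06  2.15  0.    0.47 -0.09]
0.15 108 err max 0.0 @38 0.0 [ 0.7   0.79 -1.06  2.14  0.01  0.62  0.08]
0.15 120 err max 0.0 @38 0.0 [ 0.68  0.79 -1.05  2.12  0.04  0.75  0.23]
0.15 135 err max 0.0 @38 0.0 [ 0.66  0.78 -1.02  2.11  0.08  0.9   0.41]
0.25 80 err max 0.0 @38 0.0 [ 0.81  0.8  -1.03  2.18  0.03  0.33 -0.2 ]
0.25 95 err max 0.0 @38 0.0 [ 0.79  0.82 -1.03  2.13  0.03  0.52  0.  ]
0.25 108 err max 0.0 @38 0.0 [ 0.76  0.83 -1.01  2.09  0.05  0.68  0.16]
0.25 120 err max 0.0 @38 0.0 [ 0.73  0.84 -0.99  2.05  0.07  0.82  0.3 ]
0.25 135 err max 0.0 @38 0.0 [ 0.67  0.83 -0.96  2.01  0.12  0.98  0.47]
0.35 80 err max 0.0 @38 0.0 [ 0.91  0.84 -1.01  2.18  0.06  0.38 -0.12]
0.35 95 err max 0.0 @38 0.0 [ 0.87  0.86 -0.99  2.09  0.06  0.59  0.09]
0.35 108 err max 0.0 @38 0.0 [ 0.82  0.87 -0.96  2.02  0.08  0.76  0.24]
0.35 120 err max 0.0 @38 0.0 [ 0.76  0.88 -0.93  1.96  0.11  0.9   0.37]
0.35 135 err max 0.0 @38 0.0 [ 0.68  0.89 -0.9   1.9   0.16  1.05  0.53]
```

Tipping sideways at yaw 108° is within the joint limits. Now I lower the lip to just above the cell.

Emit:
move_arm --rows "-1 0 0.02 -0.06 0 0 0;-1 0 0 -0.12 0 0 0;-1 0 0 -0.14 0 0 0;-1 0 0 -0.14 0 0 0;-1 0 0 -0.1 0 0 0;-1 0 0 -0.06 0 0 0;-1 0 0 0 0 0 0;-1 0 0 0 0 0 0"

```text
time_s: 9.52
position: [0.4705, 0.0891, 0.0752]
tcp_rot: [3.141, 0.0, 1.885]
ft_force: [-0.4, 0.5, -1.5]
width: 0.0125
finger_force: 59.9
```

```bash
python3 v.py l3
```

```text
9.525 [0.4705 0.0891 0.0752] [179.99   0.   108.02] [-0.055  0.542 -0.351  2.252  0.458  0.413 -0.468] [-0.4  0.5 -1.5]
scene 1001 x -0.0883 y -0.0248 0.0245 walltop z/x slope deg 1.5 tool z range [-0.     0.025]
side 288 x -0.0878 y -0.024 0.0221 walltop z/x slope deg 0.9 tool z range [-0.0008  0.0241]
wrist 1759 x -0.0888 y -0.0151 0.0154 walltop z/x slope deg  tool z range [0.0162 0.0199]
```

View pics/l3.png

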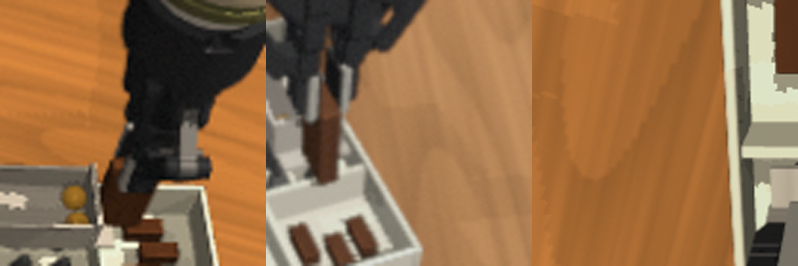

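Left pane: both balls at the back of the trough, at (73,196) and (75,218), with the scoop over the tray and level. Now I tip slowly about the lip.

Emit:
move_arm --rows "-1 0.0033 -0.0103 0.036 0.19 0.062 0;-1 0.0033 -0.0103 0.036 0.19 0.062 0;-1 0.0033 -0.0103 0.036 0.19 0.062 0;-1 0.0033 -0.0103 0.036 0.19 0.062 0;-1 0.0033 -0.0103 0.036 0.19 0.062 0;-1 0.0033 -0.0103 0.036 0.19 0.062 0;-1 0.0033 -0.0103 0.036 0.19 0.062 0;-1 0.0033 -0.0103 0.036 0.19 0.062 0;-1 0.0033 -0.0103 0.036 0.19 0.062 0;-1 0.0033 -0.0103 0.036 0.19 0.062 0"

```text
time_s: 11.08
position: [0.4721, 0.0838, 0.0932]
tcp_rot: [-3.141, -0.211, 1.885]
ft_force: [-0.3, -0.2, -1.4]
width: 0.012
finger_force: 59.9
```

```bash
cat > t.py <<'E'
from h import *
s=bot.observe();M=R.from_euler('xyz',s['tcp_rot']).as_matrix()
lip=s['position']+M@[-.088,0,.017]
print(s['time_s'],'tilt',np.degrees(np.arccos(-M[2,2])).round(2),'x-axis z',M[2,0].round(3),'y-axis z',M[2,1].round(3),'lip',lip.round(4),'q',s['qpos'].round(2))
E
python3 t.py
```

```text
11.075 tilt 12.07 x-axis z 0.209 y-axis z -0.0 lip [0.4976 0.0054 0.0582] q [ 0.3   0.59 -0.64  2.2   0.27  0.48 -0.18]
```

Tilt and lip position match the plan. I carry on slowly.

Emit:
move_arm --rows "-1 0.0028 -0.0087 0.0164 0.095 0.031 0;-1 0.0028 -0.0087 0.0164 0.095 0.031 0;-1 0.0028 -0.0087 0.0164 0.095 0.031 0;-1 0.0028 -0.0087 0.0164 0.095 0.031 0;-1 0.0028 -0.0087 0.0164 0.095 0.031 0;-1 0.0028 -0.0087 0.0164 0.095 0.031 0;-1 0.0028 -0.0087 0.0164 0.095 0.031 0;-1 0.0028 -0.0087 0.0164 0.095 0.031 0;-1 0.0028 -0.0087 0.0164 0.095 0.031 0;-1 0.0028 -0.0087 0.0164 0.095 0.031 0"

```text
time_s: 12.32
position: [0.4735, 0.0795, 0.1013]
tcp_rot: [-3.141, -0.315, 1.885]
ft_force: [1.5, -0.3, -1.8]
width: 0.0119
finger_force: 59.9
```

Emit:
move_arm --rows "-1 0.0028 -0.0087 0.0164 0.095 0.031 0;-1 0.0028 -0.0087 0.0164 0.095 0.031 0;-1 0.0028 -0.0087 0.0164 0.095 0.031 0;-1 0.0028 -0.0087 0.0164 0.095 0.031 0;-1 0.0028 -0.0087 0.0164 0.095 0.031 0;-1 0.0028 -0.0087 0.0164 0.095 0.031 0;-1 0.0028 -0.0087 0.0164 0.095 0.031 0;-1 0.0028 -0.0087 0.0164 0.095 0.031 0;-1 0.0028 -0.0087 0.0164 0.095 0.031 0;-1 0.0028 -0.0087 0.0164 0.095 0.031 0"

```text
time_s: 13.58
position: [0.4749, 0.0752, 0.1095]
tcp_rot: [-3.141, -0.419, 1.885]
ft_force: [-0.2, -0.6, -1.3]
width: 0.0117
finger_force: 60.0
```

Emit:
move_arm --rows "-1 0.0076 -0.0234 0.0284 0.19 0.062 0;-1 0.0076 -0.0234 0.0284 0.19 0.062 0;-1 0.0076 -0.0234 0.0284 0.19 0.062 0;-1 0.0076 -0.0234 0.0284 0.19 0.062 0;-1 0.0076 -0.0234 0.0284 0.19 0.062 0;-1 0.0076 -0.0234 0.0284 0.19 0.062 0;-1 0.0076 -0.0234 0.0284 0.19 0.062 0;-1 0.0076 -0.0234 0.0284 0.19 0.062 0;-1 0.0076 -0.0234 0.0284 0.19 0.062 0;-1 0.0076 -0.0234 0.0284 0.19 0.062 0"

```text
time_s: 14.82
position: [0.4787, 0.0634, 0.1238]
tcp_rot: [-3.141, -0.629, 1.885]
ft_force: [-0.1, -0.4, -2.8]
width: 0.0123
finger_force: 60.0
```

Emit:
move_arm --rows "-1 0 0 0 0 0 0;-1 0 0 0 0 0 0;-1 0 0 0 0 0 0;-1 0 0 0 0 0 0"

```text
time_s: 15.32
position: [0.4786, 0.0637, 0.1238]
tcp_rot: [-3.141, -0.628, 1.886]
ft_force: [-2.0, 1.2, -0.9]
width: 0.012
finger_force: 60.0
```

```bash
python3 t.py
python3 - <<'E'
from h import *
ims=[]
for n,x,y in(('scene',320,150),('side',230,190)):
    c=optics.camera(n);ims.append(cv2.resize(c['frame'][y:y+100,x:x+100,::-1],(400,400),interpolation=cv2.INTER_CUBIC))
    for r in spotter.regions_of(n,'ball_a')[:4]:
        Q,_=cloud(c,r['pixels']);print(n,round(r['p'],2),np.round(r['box']),Q.mean(0).round(3) if len(Q) else '')
cv2.imwrite('pics/p1.png',np.hstack(ims))
E
```

```text
15.325 tilt 35.95 x-axis z 0.587 y-axis z -0.0 lip [0.4976 0.0054 0.0583] q [ 0.76  0.81 -0.97  2.06  0.05  0.71  0.19]
scene 0.59 [339. 200. 348. 205.] [ 0.516 -0.034  0.018]
```

View pics/p1.png

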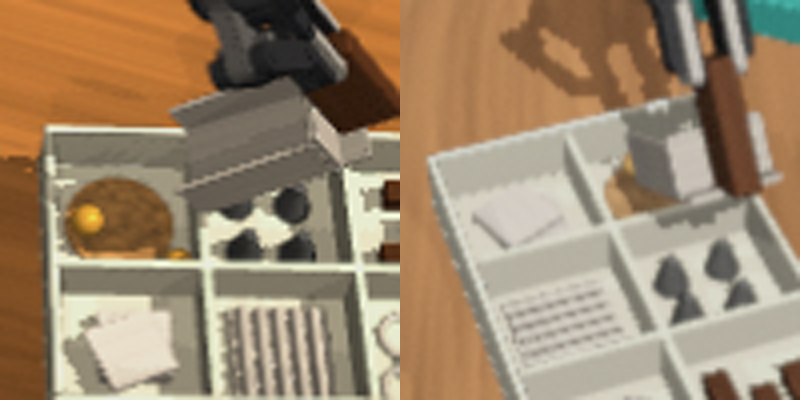

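Left pane: both balls lie in the cork cell, at (90,218) and (180,253), and the trough is empty. I rise while levelling, then carry the scoop back.

Emit:
move_arm --rows "-1 0 0 0.1 -0.19 -0.062 0;-1 0 0 0.1 -0.571 -0.186 0;-1 0 0 0.1 -0.571 -0.186 0;-1 0 0 0.1 -0.571 -0.186 0;-1 0 0 0.1 -0.571 -0.186 0;-1 0 0 0 -0.571 -0.186 0;-1 0 0 0 -0.571 -0.186 0;-1 0 0 0 -0.571 -0.186 0;-1 0 0 0 -0.571 -0.186 0;-1 0 0 0 -0.571 -0.186 0"

```text
time_s: 16.77
position: [0.4786, 0.064, 0.1495]
tcp_rot: [3.14, -0.038, 1.886]
ft_force: [-0.5, -0.1, -2.2]
width: 0.0121
finger_force: 59.9
```

Emit:
move_arm --rows "-1 0.05 -0.1 0 -0.571 -0.186 0;-1 0.1 -0.2 0 0 0 -0.5;-1 0.15 -0.33 0 0 0 -0.95;-1 0.15 -0.33 0 0 0 -0.95;-1 0.15 -0.33 0 0 0 -0.95;-1 0.15 -0.33 0 0 0 -0.95;-1 0.15 -0.33 0 0 0 -0.95;-1 0.15 -0.33 0 0 0 -0.95;-1 0.15 -0.33 0 0 0 -0.95;-1 0.15 -0.33 0 0 0 -0.95"

```text
time_s: 18.02
position: [0.5464, -0.0851, 0.1488]
tcp_rot: [-3.141, 0.021, 1.03]
ft_force: [-0.1, 0.7, -1.9]
width: 0.0123
finger_force: 59.9
```

Emit:
move_arm --rows "-1 0.15 -0.33 0 0 0 -0.95;-1 0.15 -0.33 0 0 0 -0.95;-1 0.15 -0.33 0 0 0 -0.95;-1 0.15 -0.33 0 0 0 -0.95;-1 0.15 -0.33 0 0 0 -0.95;-1 0.15 -0.33 0 0 0 -0.95;-1 0.15 -0.33 0 0 0 -0.95;-1 0.15 -0.33 0 0 0 -0.95;-1 0.12 -0.3 0 0 0 -0.95;-1 0.08 -0.15 0 0 0 -0.95"

```text
time_s: 19.27
position: [0.616, -0.2402, 0.1486]
tcp_rot: [-3.14, 0.021, 0.035]
ft_force: [0.0, -0.1, -0.8]
width: 0.0117
finger_force: 59.9
```

Emit:
move_arm --rows "-1 0.03 -0.05 0 0 0 -0.4;-1 0 0 0 0 0 0;-1 0 0 0 0 0 0"

```text
time_s: 19.65
position: [0.6175, -0.2402, 0.1487]
tcp_rot: [-3.141, 0.022, 0.001]
ft_force: [-1.0, -0.6, -1.4]
width: 0.0115
finger_force: 59.9
```

```bash
python3 t.py;python3 v.py r1
```

```text
19.65 tilt 1.26 x-axis z -0.022 y-axis z -0.001 lip [ 0.5292 -0.2403  0.1336] q [ 0.3   0.59 -0.02  1.78  0.03  0.79 -1.31]
19.65 [ 0.6175 -0.2402  0.1487] [-1.7995e+02  1.2600e+00  8.0000e-02] [ 0.299  0.592 -0.025  1.783  0.027  0.788 -1.311] [-1.  -0.6 -1.4]
scene ball 0.51 [338. 204. 350. 204.] [ 0.515 -0.034  0.018]
scene 290 x -0.0883 y -0.0256 0.0182 walltop z/x slope deg -4.0 tool z range [0.0003 0.0257]
side ball 0.4 [289. 226. 292. 234.] [ 0.513 -0.031  0.019]
side 558 x -0.0877 y -0.027 0.0239 walltop z/x slope deg 0.2 tool z range [-0.001   0.0243]
wrist ball 0.72 [ 25. 273.  45. 288.] [0.522 0.009 0.017]
wrist ball 0.44 [ 69. 282.  76. 293.] [ 0.516 -0.036  0.022]
wrist 1770 x -0.0875 y -0.0146 0.016 walltop z/x slope deg  tool z range [0.0163 0.02  ]
```

Emit:
move_arm --rows "-1 0.04 -0.08 -0.2 0 -0.21 0;-1 0 0 -0.5 0 0 0;-1 0 0 -0.6 0 0 0;-1 0 0 -0.5 0 0 0;-1 0 0 -0.3 0 0 0;-1 0 0 -0.2 0 0 0;-1 0 0 -0.06 0 0 0;-1 0 0 0 0 0 0;-1 0 0 0 0 0 0"

```text
time_s: 21.08
position: [0.6202, -0.2447, 0.0314]
tcp_rot: [3.141, -0.001, 0.0]
ft_force: [-0.2, -0.3, -1.7]
width: 0.0121
finger_force: 60.0
```

```bash
python3 t.py
```

```text
21.075 tilt 0.06 x-axis z 0.001 y-axis z 0.0 lip [ 0.5322 -0.2447  0.0143] q [ 0.31  0.74 -0.03  1.86  0.03  0.55 -1.31]
```

Emit:
move_arm --rows "-1 0 0 -0.04 0 0 0;-1 0 0 -0.03 0 0 0;-1 0 0 -0.02 0 0 0;-1 0 0 -0.015 0 0 0;-1 0 0 0 0 0 0"

```text
time_s: 21.7
position: [0.6201, -0.2443, 0.0261]
tcp_rot: [-3.141, -0.001, 0.0]
ft_force: [-0.6, 1.5, 5.6]
width: 0.012
finger_force: 60.8
```

It is in contact at the original height, so I let go and retreat straight up.

Emit:
move_arm --rows "-0.4 0 0 0 0 0 0;0 0 0 0 0 0 0;1 0 0 0 0 0 0;1 0 0 0 0 0 0;1 0 0 0 0 0 0;1 0 0 0 0 0 0;1 0 0 0 0 0 0;1 0 0 0 0 0 0"

```text
time_s: 22.7
position: [0.6197, -0.2445, 0.0254]
tcp_rot: [-3.141, -0.0, 0.0]
ft_force: [-1.1, 0.9, -0.5]
width: 0.0855
finger_force: 0.0
```

Emit:
move_arm --rows "1 0 0 0.1 0 0 0;1 0 0 0.3 0 0 0;1 0 0 0.6 0 0 0;1 0 0 0.6 0 0 0;1 0 0 0.6 0 0 0;1 0 0 0.6 0 0 0;1 0 0 0.6 0 0 0;1 0 0 0 0 0 0;1 0 0 0 0 0 0"

```text
time_s: 23.82
position: [0.6194, -0.2444, 0.1957]
tcp_rot: [-3.141, -0.0, 0.0]
ft_force: [0.6, 0.2, -0.7]
width: 0.0851
finger_force: 0.0
```

```bash
python3 w.py w2
```

```text
23.825 [ 0.6194 -0.2444  0.1957] [-1.7999e+02 -1.0000e-02  1.0000e-02] [ 0.31   0.536 -0.029  1.752  0.019  0.853 -1.298]
561 [ 0.6222 -0.2441  0.0615] ((621.53564453125, -244.17977905273438), (13.495455741882324, 31.936935424804688), 89.88046264648438)
[ 0.58393995 -0.24378549  0.02634587] ((585.5472412109375, -243.7477264404297), (46.053863525390625, 103.97085571289062), 89.74920654296875)
bench 0.000994665602945921
scoop 0.96 [198.7, 283.3, 258.8, 369.5] [ 0.45  -0.187  0.021] [ 0.496 -0.141  0.064]
scoop 0.85 [338.9, 198.7, 445.3, 279.0] [ 0.559 -0.363  0.02 ] [ 0.596 -0.312  0.064]
scoop 0.83 [431.6, 57.8, 533.9, 164.5] [ 0.687 -0.436  0.021] [ 0.739 -0.399  0.064]
```

View pics/w2.png

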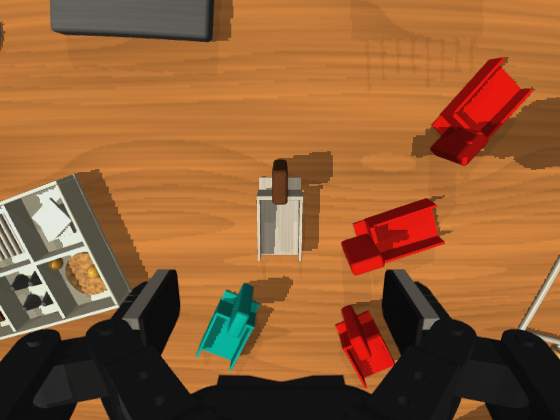

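The scoop stands upright and empty at (280,215), within 1–2 mm of where it was. Both balls are in the cork cell at (57,264) and (92,270), and nothing else has moved.

```bash
python3 -c "
from bench import bot
print(bot.job_done())"
```

```text
the job is handed in; nothing more can be done
None
```

Both brass balls were tipped into the cork-floored cell, the empty steel scoop is standing upright within about 2 mm of where it started, the gripper is clear, and the job was handed in at about 24 s.

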